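Wedge the rocking laser-level base

TASK

The base of the laser level rocks on a short foot. Press down on the round steel spot at its loose corner to feel it rock and let it come back, then push the steel wedge along the table, thin end first, under that short foot until it is snug and no further, and finally press the spot firmly again for a moment to check that the corner no longer gives. Use only the fingertips: do not lift or carry anything, do not shove or jack up the base, and leave the other things on the bench alone.

Things in the scene. Friction and masses are not known exactly. Their poses are not given: they have to be found in the camera images.
- base: Low grey steel box, 220 (x) x 240 (y) mm, about 3 kg, loose on four domed feet 24 mm across at x = +-85, y = +-95 mm; underside 26 mm, top face 60 mm above the table. A laser level (95 x 75 mm, its top 180 mm above the table) is bolted on at x = -50, y = -55 mm. Origin: centre of the base at table height, z up. Foot (+85, +95) is short; the base rests level on the other three.
- press_pad (a point): Centre of a round bare-steel spot, 34 mm across, on the base's top face at the loose corner (base x = +90, y = +100 mm), 60 mm above the table. Pressed with 4 to 6 N this corner goes down, the base tipping about its other diagonal, until the short foot meets the table; let go, it comes back. A firm press is 12 to 20 N.
- foot_sole (a point): Lowest point of the short foot, which hangs in the air (base x = +85, y = +95 mm; 25 mm inside the base's +y side). Its height above the table is the gap to fill, 4 to 9 mm, different each time.
- wedge: Dark steel wedge flat on the table, 120 mm long (x), 50 mm wide (y), about 0.3 kg. Origin: centre of its underside. +x end: thin tip, 2 mm; -x end: square back, 20 mm high; the top slopes 0.15 mm per mm. Starts beyond the base's +y side, tip aimed only roughly at the short foot, 35 to 90 mm short of it. Slides at 1.5 to 3 N; resistance climbs once it meets the foot, then it jacks the base up.
- wedge_slope (a point): Centre of the wedge's sloping top face (11 mm above its underside). x runs down the slope to the tip, z stands square on the slope: the z of foot_sole in this frame is the gap left between foot and wedge.
- socket: bystander: steel socket, upright cylinder 32 mm across, 38 mm high. Origin: centre of its underside.
- flange: bystander: dark steel ring lying flat, 90 mm across, 14 mm high. Origin: centre of its underside.
- wrench: bystander: steel spanner lying flat, 170 mm long along its x, 8 mm thick. Origin: centre of its underside.
- pipe_stub: bystander: short steel tube standing on end, 42 mm across, 50 mm high. Origin: centre of its underside.
- torch: bystander: dark metal torch standing upright, 48 mm across at most, 145 mm high. Origin: centre of its underside.
- angle_gauge: bystander: black digital angle gauge, 30 x 60 mm, 60 mm high. Origin: centre of its underside.
- spray_can: bystander: plain metal spray can, 56 mm across, 150 mm high. Origin: centre of its underside.
Not all that is in view belongs to the job. What is shaped like the wedge but blue or green is not meant.

How it is judged:
On the way, in this order (a step that is already met when the one before it is completed fails the run):
1. the fingertips press the steel spot and the corner goes down (base tilted over 0.02 rad) (angle between base's own z axis and vertical above 0.02 rad and contact force between the fingers and base above 1 N and horizontal distance between the grasp point and press_pad below 0.04 m), for 0.1 s.
2. the wedge is under the short foot, snug, the base level (z of foot_sole in the frame of wedge_slope between -0.003 and 0.0015 m and y of foot_sole in the frame of wedge_slope between -0.024 and 0.024 m and x of foot_sole in the frame of wedge_slope between -0.058 and 0.058 m and angle between base's own z axis and vertical below 0.01 rad), for 0.2 s.
3. the steel spot is pressed firmly (over 7.5 N) and the corner does not give (base within 0.01 rad of level) (all of step 2 and contact force between the fingers and base above 7.5 N and horizontal distance between the grasp point and press_pad below 0.04 m), for 0.3 s.
At the end, for the whole second after the job is handed in: The wedge lies flat on the table under the short foot, the gap between foot and slope is under 1.5 mm, the base is level within 0.01 rad and within 15 mm of its start, and all is at rest (all of step 2 and linear speed of each of wedge, base below 0.01 m/s and height (world z) of wedge below 0.004 m and distance of base from where it was at the start of the episode below 0.015 m); the robot touches nothing.
It fails at once if the wedge is lifted (over 12 mm) or tipped over (height (world z) of wedge above 0.012 m or angle between wedge's own z axis and vertical above 0.3 rad).
It fails at once if the base is lifted, tipped over (0.15 rad) or shoved more than 15 mm (height (world z) of base above 0.015 m or angle between base's own z axis and vertical above 0.15 rad or distance of base from where it was at the start of the episode above 0.015 m).
It fails at once if another thing on the bench is moved more than 25 mm (distance of any of socket, flange, wrench, pipe_stub, torch, angle_gauge, spray_can from where it was at the start of the episode above 0.025 m).
It also fails if it takes over 72 s, if anything falls off the work surface, if the arm or the gripper's body presses on something with over 40 N, if the wrist force passes 120 N, or if a joint passes its speed limit or range.

ROBOT

A 6-joint arm with a two-finger parallel gripper is mounted at the origin on the work surface. World frame = base frame: x ahead of the robot, y to its left, z up, the work surface at z = 0. Lengths are in m, angles in rad, forces in N, time in s.
With the tool pointing down it reaches from about 0.375 to 0.9 m from the base axis. Payload 3.1 kg.
Tool frame: the origin (TCP) lies on the centre line of the jaws, within the pads' length; the fingertips stand 11 mm ahead of it and the grasp point (between the pads) lies 8 mm behind it; x points along the fingers, y is the direction in which the jaws open and shut, and the axes are right-handed (so a half turn about x gives the same grasp; the last joint's range is limited). The gripper opens to 87 mm and grips with 3 to 60 N. Pads are 19 mm wide; open, the fingers measure 117 mm over their backs; the gripper's body (75 mm by 190 mm) begins 51 mm behind the grasp point.
Start: joints at [0.966, 0.527, 1.433, -0, 1.181, -0.178], TCP at [0.259, 0.569, 0.234] pointing down, gripper open.
Joint ranges: [-3.08, 3.08], [-0.75, 2.2], [0.22, 2.44], [-1.43, 4.57], [0, 2.65], [-2.85, 2.85]. Speed limits (rad/s): [2.79, 2.79, 3.14, 3.14, 3.14, 3.14].

INTERFACE

Orientations are given as a unit quaternion [x, y, z, w].
In Python, from rig import robot, camera, camera_info gives the robot as it stands.
- The arm moves only by the shell command python3 -m inch 'ROWS' [FORCE]. ROWS is JSON, a list that holds one entry, the list of rows, each a list of 5 numbers: the shift along the tool's x, y, z in cm, then the turn about the tool's x in rad, then the opening, from 0 (shut) to 1 (fully open). A call has 1 to 8 rows; each row shifts and turns the pose as measured when the row begins, along the tool's axes as they then stand; what a row does not reach is not made up. A row lasts 1/12 s, in which the tool goes at most 41.7 mm and 7.16 degrees, less where a joint would pass 70% of its speed; a pose out of reach is approached as far as the arm can. A call with a gripper value outside its range is refused whole. The fingers move at their own pace and stop on an object; FORCE is the grip in N (left out, the last holds). Time passes only in rows, so rows that do not move let the fingers close. It gives the time, the measured TCP pose, the force and the opening at its end, in the units of the state.
- robot.get_obs(): the state, without advancing time (a new reading comes with each control period).
- camera(name): name is "scene" or "side" or "wrist"; returns the picture (384x512x3 uint8, red, green, blue); there is no depth.
- camera_info(name): a dict with "camera_matrix" (3x3 intrinsics, pixels), "rvec" (rotation vector, rad) and "tvec" (3), from world to camera coordinates, as OpenCV has them. Camera axes: x right, y down, z forward; pixel columns grow to the right and rows downward; lengths in m; the calibration is good to about 2 mm. A picture is of the moment at which its call begins: read the wrist's pose just before it. camera_info takes no time and is no camera call; for the wrist camera it gives the pose at the moment of the call.
- robot.hand_in(): hands the job in, once; it reports no verdict.
The state is a dict: "time": time; "q": joint angles; "joint_velocities": joint speeds; "joint_torque": joint torques, N m; "position": TCP position; "tool_rot": TCP orientation; "ft_force": force on the tool from outside, world axes, zero at the start; "moment": the same for the moment, N m; "grip_width": finger opening in m.
Only numpy, scipy, OpenCV 4.12 (cv2) and the standard library are available. Lean on these libraries where they do the work, as an engineer would, in place of code of your own. Each camera call takes 0.05 s, during which the arm holds its last target. There are 200 camera calls.

## Working session

There is one attempt and no reset: what is moved stays moved. The work goes in short steps, Python scripts to look and compute and a shell command to move; the robot and the scene stay as the last step left them, time stands still between calls to the robot, and variables do not carry over. Pictures are saved under pics/ and viewed, about 8 in all and at most 12, crops included, and the job is handed in when it is done.

```bash
ls; mkdir -p pics; python3 - <<'E'
from rig import robot,camera,camera_info
import cv2,numpy as np
a=camera("scene");b=camera("side")
cv2.imwrite("pics/scene.png",a[:,:,::-1]);cv2.imwrite("pics/side.png",b[:,:,::-1])
cv2.imwrite("pics/both.png",np.hstack([a,b])[:,:,::-1][:, :])
print(robot.get_obs())
for n in("scene","side","wrist"):print(n,camera_info(n))
E
```

```text
pics
{'time': 0.1, 'q': array([ 9.65545986e-01,  5.28385718e-01,  1.43377941e+00, -3.66403377e-05,
        1.18141758e+00, -1.78506880e-01]), 'joint_velocities': array([-4.08174617e-04, -5.46661217e-04, -2.01496134e-03,  4.54428022e-04,
        5.29048580e-05, -6.26136422e-04]), 'joint_torque': array([-4.11072624e-04, -4.40984666e+01, -1.77150786e+01,  6.34925743e-02,
        5.33211802e-02, -2.64861131e-05]), 'position': array([0.2583042 , 0.56841334, 0.23266012]), 'tool_rot': array([ 0.14907464,  0.69132971, -0.1503843 ,  0.69081441]), 'ft_force': array([ 0.56592889, -0.39438694, -0.30046854]), 'moment': array([0.04429625, 0.02385526, 0.02734342]), 'grip_width': 0.08689899240894478}
scene {'camera_matrix': array([[368.12492121,   0.        , 253.65051988],
       [  0.        , 368.12492121, 196.14825871],
       [  0.        ,   0.        ,   1.        ]]), 'rvec': array([ 2.25327877,  1.07209535, -0.40784843]), 'tvec': array([-0.38375091, -0.29708815,  1.36045435])}
side {'camera_matrix': array([[368.68583849,   0.        , 256.07715932],
       [  0.        , 368.68583849, 191.47534472],
       [  0.        ,   0.        ,   1.        ]]), 'rvec': array([ 2.030084  , -0.46976952,  0.29560551]), 'tvec': array([-0.47995531,  0.19924402,  0.97225617])}
wrist {'camera_matrix': array([[273.82438691,   0.        , 254.60079659],
       [  0.        , 273.82438691, 191.47472748],
       [  0.        ,   0.        ,   1.        ]]), 'rvec': array([-2.43859051, -1.56917923, -0.21784699]), 'tvec': array([-0.62323642, -0.03330013,  0.39020455])}
```

View pics/scene.png

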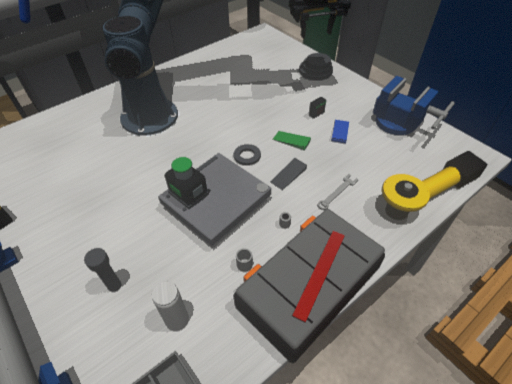

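View pics/side.png

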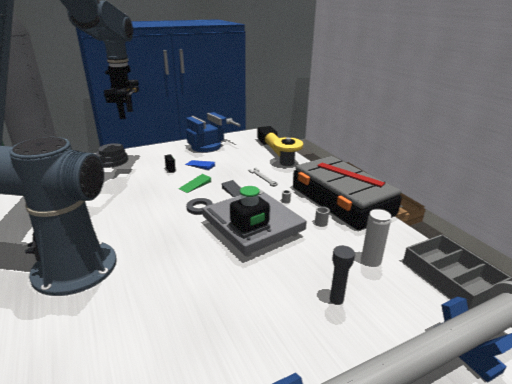

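The scene view shows the base at about (215,197), with its bright spot at (262,187). There are three wedge-shaped things: dark at (289,173), green at (292,140) and blue at (341,130). The dark steel one beside the base fits the description. I'll confirm it in a crop and measure it.

```bash
cat > h.py <<'E'
import numpy as np,cv2
from rig import robot,camera,camera_info
def ray(n_or_info,uv,z):
    i=camera_info(n_or_info) if isinstance(n_or_info,str) else n_or_info
    R=cv2.Rodrigues(i["rvec"])[0];c=-R.T@i["tvec"]
    d=R.T@np.linalg.inv(i["camera_matrix"])@np.array([uv[0],uv[1],1.])
    return c+d*(z-c[2])/d[2]
def proj(n_or_info,P):
    i=camera_info(n_or_info) if isinstance(n_or_info,str) else n_or_info
    return cv2.projectPoints(np.atleast_2d(P).astype(float),i["rvec"],i["tvec"],i["camera_matrix"],None)[0][:,0]
E
python3 - <<'E'
from h import *
for k,uv in dict(A=(218,157),B=(270,190),C=(214,240),D=(161,198),pad=(262,187)).items():print(k,ray("scene",uv,.06).round(3))
for uv in [(299,160),(306,164),(272,181),(282,187),(289,173)]:print(ray("scene",uv,0.01).round(3))
im=cv2.imread("pics/scene.png")
cv2.imwrite("pics/c1.png",cv2.resize(im[120:250,150:350],None,fx=4,fy=4,interpolation=cv2.INTER_CUBIC))
E
```

```text
A [0.393 0.038 0.06 ]
B [0.596 0.074 0.06 ]
C [ 0.633 -0.144  0.06 ]
D [ 0.425 -0.18   0.06 ]
pad [0.573 0.064 0.06 ]
[0.527 0.257 0.01 ]
[0.554 0.262 0.01 ]
[0.541 0.131 0.01 ]
[0.578 0.138 0.01 ]
[0.549 0.193 0.01 ]
```

View pics/c1.png

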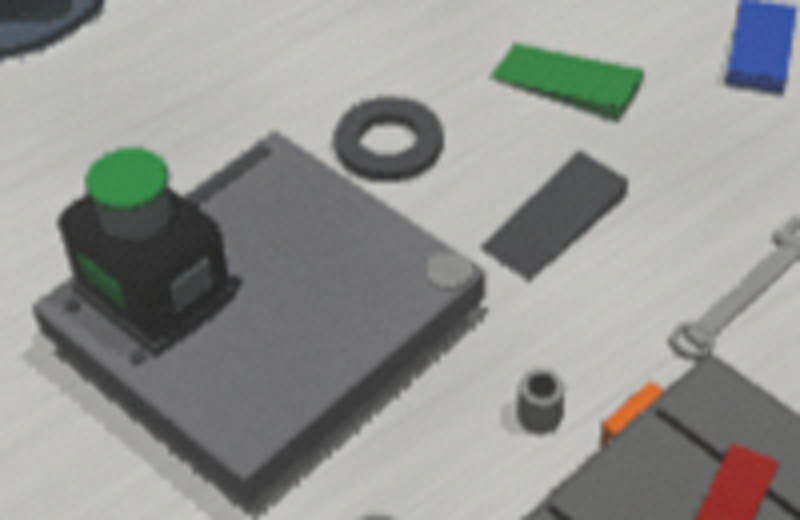

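The crop shows the plain dark wedge: thin tip corners at crop (482,248) and (530,278), thick back at (581,152) to (627,183). It isn't coloured and it points at the steel spot at (450,270), so it is the one meant.

```bash
python3 - <<'E'
from h import *
from scipy.spatial.transform import Rotation as Ro
c=lambda u,v:(150+u/4-.4,120+v/4-.4)
A,B,C,D,p=[ray("scene",c(*x),.06)[:2] for x in[(272,133),(484,280),(250,480),(38,310),(450,270)]]
print("base ctr",(A+B+C+D)/4,"lenx",np.linalg.norm(B-A),np.linalg.norm(C-D),"leny",np.linalg.norm(A-D),np.linalg.norm(B-C))
d=B-A+C-D;yaw=np.arctan2(d[1],d[0]);print("yaw",yaw,"pad",p)
R=np.array([[np.cos(yaw),-np.sin(yaw)],[np.sin(yaw),np.cos(yaw)]])
ctr=(A+B+C+D)/4;print("pad pred",ctr+R@[.09,.1],"foot",ctr+R@[.085,.095], "foot from pad",p-R@[.005,.005])
t1,t2=[ray("scene",c(*x),.002)[:2] for x in[(482,248),(530,278)]]
b1,b2=[ray("scene",c(*x),.02)[:2] for x in[(581,152),(627,183)]]
print("wedge",t1,t2,b1,b2,"w",np.linalg.norm(t1-t2),np.linalg.norm(b1-b2),"len",np.linalg.norm((t1+t2-b1-b2)/2))
d=(t1+t2-b1-b2)/2;print("tipmid",(t1+t2)/2,"backmid",(b1+b2)/2,"yaw",np.arctan2(d[1],d[0]))
o=robot.get_obs();T=Ro.from_quat(o["tool_rot"]).as_matrix();print(T.round(3))
i=camera_info("wrist");Rc=cv2.Rodrigues(i["rvec"])[0];print("cam pos in tool",T.T@(-Rc.T@i["tvec"]-o["position"]),"\n",(T.T@Rc.T).round(3))
E
```

```text
base ctr [ 0.5052844  -0.05152605] lenx 0.22092475768213288 0.2136874982604256 leny 0.23304120520823632 0.22621080656201892
yaw 0.14779639191140775 pad [0.57376882 0.06381893]
pad pred [0.57957732 0.06063705] foot [0.57536813 0.05495526] foot from pad [0.56955962 0.05813714]
wedge [0.53335628 0.12939957] [0.57991888 0.13765596] [0.51742409 0.24655389] [0.5658763  0.25071439] w 0.04728893883946579 0.04863051476013076 len 0.11607798423587
tipmid [0.55663758 0.13352777] backmid [0.5416502  0.24863414] yaw -1.4413200889811506
[[-0.001  0.414  0.91 ]
 [-0.002  0.91  -0.414]
 [-1.    -0.002 -0.   ]]
cam pos in tool [-0.15111871 -0.0009922  -0.07435201] 
 [[-0.001 -0.274  0.962]
 [ 1.    -0.001  0.001]
 [ 0.001  0.962  0.274]]
```

```bash
python3 -m inch '[[[0,0,0,0.125,0],[0,0,0,0.125,0],[0,0,0,0.125,0],[0,0,0,0.125,0],[0,0,0,0.125,0],[0,0,0,0.125,0],[0,0,0,0.125,0],[0,0,0,0.125,0]]]' 20; python3 -m inch '[[[0,1.5,3.2,0,0],[0,1.5,3.2,0,0],[0,1.5,3.2,0,0],[0,1.5,3.2,0,0],[0,1.5,3.2,0,0],[0,1.5,3.2,0,0],[0,1.5,3.2,0,0],[0,1.5,3.2,0,0]]]'; python3 -m inch '[[[0,1.5,3.2,0,0],[0,1.5,3.2,0,0],[0,1.5,3.2,0,0],[0,1.5,3.2,0,0],[0,1.5,3.2,0,0],[0,1.5,3.2,0,0],[0,0,0,0,0],[0,0,0,0,0]]]'
```

```text
time: 0.77
position: [0.2563, 0.5655, 0.2277]
tool_rot: [0.46, 0.533, -0.469, 0.534]
ft_force: [0.1, -0.4, -0.1]
grip_width: 0.0417
time: 1.43
position: [0.4093, 0.3244, 0.2247]
tool_rot: [0.456, 0.536, -0.468, 0.534]
ft_force: [0.0, 0.1, 0.1]
grip_width: 0.001
time: 2.1
position: [0.5334, 0.1307, 0.2226]
tool_rot: [0.458, 0.534, -0.471, 0.532]
ft_force: [-0.1, 0.8, -0.3]
grip_width: 0.0003
```

```bash
python3 - <<'E'
from h import *
import pickle
i=camera_info("wrist");im=camera("wrist")
pickle.dump((i,im),open("w1.pkl","wb"))
cv2.imwrite("pics/w1.png",im[:,:,::-1])
E
```

```text
(no output)
```

View pics/w1.png

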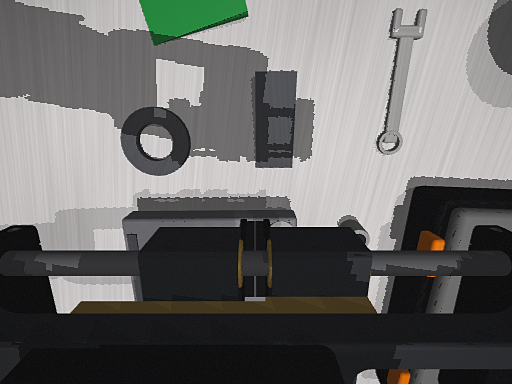

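The wrist view shows the wedge with its back edge at (255–297,71) and its tip at (254–293,167). The base's near top edge runs from (124,212) to (297,211). The spot, at about (285,223), is partly behind the fingers.

```bash
python3 - <<'E'
from h import *
import pickle
i,_=pickle.load(open("w1.pkl","rb"))
for n,uv,z in[("b1",(255,71),.02),("b2",(297,71),.02),("t1",(254,167),.002),("t2",(293,167),.002),("A",(124,212),.06),("B",(297,211),.06),("pad",(285,227),.06)]:print(n,ray(i,uv,z).round(4))
print(proj(i,[[.5738,.0638,.06],[.5796,.0606,.06]]))
E
```

```text
b1 [0.5144 0.2497 0.02  ]
b2 [0.5638 0.2564 0.02  ]
t1 [0.5292 0.131  0.002 ]
t2 [0.5822 0.1385 0.002 ]
A [0.3781 0.0647 0.06  ]
B [0.5877 0.0962 0.06  ]
pad [0.5769 0.0733 0.06  ]
[[281.27952714 233.66247084]
 [285.44279953 236.59093005]]
```

```bash
python3 -m inch '[[[0,1.1,2.4,0,0],[0,1.1,2.4,0,0],[0,1.1,2.4,0,0],[3,0,0,0,0],[3,0,0,0,0],[3,0,0,0,0],[2.5,0,0,0,0],[0,0,0,0,0]]]'; python3 -m inch '[[[0,0,0,0,0],[0,0,0,0,0]]]'
```

```text
time: 2.82
position: [0.5737, 0.0701, 0.1059]
tool_rot: [0.455, 0.536, -0.466, 0.537]
ft_force: [-1.0, 0.0, -0.8]
grip_width: 0.0005
time: 2.98
position: [0.5719, 0.0726, 0.1055]
tool_rot: [0.454, 0.538, -0.466, 0.536]
ft_force: [-0.5, -0.6, 0.1]
grip_width: 0.0004
```

```bash
python3 -m inch '[[[1,0.4,1,0,0],[1,0.1,0,0,0],[0.6,0,0,0,0],[0,0,0,0,0]]]'; python3 - <<'E'
from h import *
im=camera("wrist");cv2.imwrite("pics/w2.png",cv2.resize(im[180:320,140:400],None,fx=3,fy=3)[:,:,::-1])
a=camera("scene");cv2.imwrite("pics/s2.png",cv2.resize(a[120:250,180:340],None,fx=4,fy=4,interpolation=cv2.INTER_CUBIC)[:,:,::-1])
E
```

```text
time: 3.32
position: [0.5822, 0.0636, 0.0827]
tool_rot: [0.455, 0.536, -0.463, 0.54]
ft_force: [0.2, -0.5, 0.5]
grip_width: 0.0005
```

View pics/s2.png

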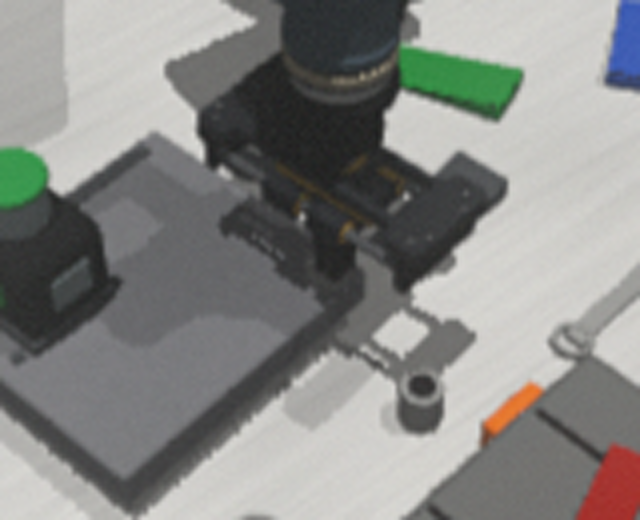

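The fingertips stand over the loose corner, at about crop (335,285). Next is a slow press.

```bash
python3 -m inch '[[[0.8,0,0,0,0],[0.3,0,0,0,0],[0,0,0,0,0]]]'; python3 -m inch '[[[0.3,0,0,0,0],[0.2,0,0,0,0]]]';python3 -m inch '[[[0.2,0,0,0,0],[0.2,0,0,0,0]]]'
```

```text
time: 3.67
position: [0.5831, 0.0634, 0.0724]
tool_rot: [0.456, 0.535, -0.462, 0.541]
ft_force: [-0.4, 0.3, 0.0]
grip_width: 0.0006
time: 3.83
position: [0.584, 0.0641, 0.068]
tool_rot: [0.457, 0.534, -0.462, 0.541]
ft_force: [-0.2, 3.0, 6.4]
grip_width: 0.0007
time: 4.0
position: [0.5847, 0.0649, 0.0654]
tool_rot: [0.458, 0.534, -0.461, 0.541]
ft_force: [-2.0, 1.3, 18.2]
grip_width: 0.0006
```

```bash
python3 -m inch '[[[0.05,0,0,0,0],[0.05,0,0,0,0]]]';python3 -m inch '[[[0.05,0,0,0,0],[0.05,0,0,0,0],[0,0,0,0,0]]]'; python3 - <<'E'
from h import *
a=camera("side");cv2.imwrite("pics/side2.png",a[:,:,::-1])
print(robot.get_obs()["position"],robot.get_obs()["ft_force"])
E
```

```text
time: 4.17
position: [0.5845, 0.0649, 0.066]
tool_rot: [0.457, 0.534, -0.461, 0.541]
ft_force: [-1.6, -0.0, 4.4]
grip_width: 0.0003
time: 4.42
position: [0.5845, 0.0648, 0.0662]
tool_rot: [0.457, 0.534, -0.461, 0.542]
ft_force: [-1.6, -0.1, 5.3]
grip_width: 0.0005
[0.58445795 0.06482544 0.0661723 ] [-0.65766464 -0.05307566  3.80634528]
```

```bash
python3 - <<'E'
from h import *
a=camera("scene");cv2.imwrite("pics/scene3.png",a[:,:,::-1])
for x,y,r in[("side.png","side2.png",(185,235,228,272)),("scene.png","scene3.png",(155,205,165,207)),("side.png","side2.png",(345,380,370,392))]:
    p,q=[cv2.imread("pics/"+f,0).astype(np.float32) for f in(x,y)]
    t=p[r[0]:r[1],r[2]:r[3]]
    s=q[r[0]-8:r[1]+8,r[2]-8:r[3]+8]
    up=lambda m:cv2.resize(m,None,fx=4,fy=4,interpolation=cv2.INTER_CUBIC)
    m=cv2.matchTemplate(up(s),up(t),cv2.TM_CCOEFF_NORMED);_,v,_,l=cv2.minMaxLoc(m);print(v,np.array(l)/4-8)
C=np.array([[.47,-.115,.17],[.47,-.115,.17]]);C[1,:2]+=.007*np.array([.75,.66])
for n in("side","scene"):print(n,np.diff(proj(n,C),axis=0))
E
```

```text
0.8053891658782959 [ 0.25 -1.  ]
0.9830582737922668 [ 1.25 -0.75]
0.9976897835731506 [0. 0.]
side [[ 0.99288837 -1.15020275]]
scene [[2.61505215 0.30624207]]
```

```bash
python3 -m inch '[[[0.15,0,0,0,0],[0.15,0,0,0,0],[0.15,0,0,0,0],[0.15,0,0,0,0]]]'; python3 - <<'E'
from h import *
print(robot.get_obs()["position"],robot.get_obs()["ft_force"])
a=camera("scene");cv2.imwrite("pics/scene4.png",a[:,:,::-1])
a=camera("side");cv2.imwrite("pics/side4.png",a[:,:,::-1])
up=lambda m:cv2.resize(m,None,fx=4,fy=4,interpolation=cv2.INTER_CUBIC)
for x,y,r in[("side.png","side4.png",(185,230,228,272)),("scene.png","scene4.png",(155,205,165,207)),("scene.png","scene4.png",(157,172,170,195)),("scene.png","scene3.png",(157,172,170,195))]:
    p,q=[cv2.imread("pics/"+f,0).astype(np.float32) for f in(x,y)]
    t=p[r[0]:r[1],r[2]:r[3]];s=q[r[0]-8:r[1]+8,r[2]-8:r[3]+8]
    m=cv2.matchTemplate(up(s),up(t),cv2.TM_CCOEFF_NORMED);_,v,_,l=cv2.minMaxLoc(m);print(v,np.array(l)/4-8)
c,s=np.cos(.148),np.sin(.148);R=np.array([[c,-s],[s,c]])
ax=np.array([-85,95.])/127.5; # axis dir in base
from scipy.spatial.transform import Rotation as Ro
for th in(.02,.03,.04,.05):
    for h in(.17,.13):
        P=np.array([-.05,-.055,h]);Q=Ro.from_rotvec(th*np.r_[ax,0]).apply(P)
        W=[np.r_[np.array([.507,-.05])+R@v[:2],v[2]] for v in(P,Q)]
        print(th,h,(Q-P).round(4),np.diff(proj("scene",np.array(W)),axis=0).round(2),np.diff(proj("side",np.array(W)),axis=0).round(2))
E
```

```text
time: 4.85
position: [0.5847, 0.065, 0.0655]
tool_rot: [0.457, 0.534, -0.461, 0.542]
ft_force: [-3.3, 0.2, 14.1]
grip_width: 0.0005
[0.58469238 0.06501916 0.06545537] [-3.30813293  0.19161109 14.06956539]
0.7981507182121277 [ 0.25 -1.  ]
0.9800182580947876 [ 1.25 -0.75]
0.9609202742576599 [ 2.   -0.75]
0.967619776725769 [ 1.75 -0.75]
0.02 0.17 [0.0025 0.0023 0.0014] [[ 1.22 -0.39]] [[ 0.31 -1.06]]
0.02 0.13 [0.0019 0.0017 0.0015] [[ 0.89 -0.37]] [[ 0.23 -0.93]]
0.03 0.17 [0.0038 0.0034 0.0021] [[ 1.84 -0.58]] [[ 0.46 -1.59]]
0.03 0.13 [0.0029 0.0026 0.0022] [[ 1.34 -0.55]] [[ 0.35 -1.39]]
0.04 0.17 [0.0051 0.0046 0.0028] [[ 2.47 -0.76]] [[ 0.61 -2.11]]
0.04 0.13 [0.0039 0.0035 0.0029] [[ 1.8  -0.72]] [[ 0.46 -1.85]]
0.05 0.17 [0.0064 0.0057 0.0035] [[ 3.1  -0.94]] [[ 0.77 -2.62]]
0.05 0.13 [0.0049 0.0044 0.0035] [[ 2.25 -0.9 ]] [[ 0.58 -2.3 ]]
```

The force rises stiffly at z = 0.0655, after about 5 mm of travel, and the laser shift fits a tilt of about 0.03 rad, so the corner went down. Now I release and go behind the wedge.

```bash
python3 -m inch '[[[-1,0,0,0,0],[-2,0,0,0,0],[-2,0,0,0,0],[-0.5,-0.2,-3,0,0],[0,-0.2,-3.3,0,0],[0,-0.2,-3.3,0,0],[0,-0.2,-3.3,0,0],[0,-0.2,-3.3,0,0]]]';  python3 -m inch '[[[0,-0.2,-3.3,0,0],[0,-0.2,-3.3,0,0],[0,0,0,0,0],[0,0,0,0,0]]]'; python3 - <<'E'
from h import *
i=camera_info("wrist");im=camera("wrist");cv2.imwrite("pics/w3.png",im[:,:,::-1])
from scipy.spatial.transform import Rotation as Ro
o=robot.get_obs();T=Ro.from_quat(o["tool_rot"]).as_matrix();print(T.round(3))
print((T.T@(np.array([.534,.288,.02])-o["position"])).round(4))
print(proj(i,[o["position"]+T@[.011,0,0],[.539,.253,.02],[.556,.1345,.002]]))
E
```

```text
time: 5.62
position: [0.5539, 0.2219, 0.1203]
tool_rot: [0.462, 0.529, -0.463, 0.541]
ft_force: [0.4, -0.4, -0.3]
grip_width: 0.0008
time: 5.95
position: [0.5376, 0.2962, 0.1182]
tool_rot: [0.461, 0.531, -0.461, 0.542]
ft_force: [-0.3, -0.4, 0.2]
grip_width: 0.0002
[[ 0.012  0.989  0.15 ]
 [-0.01   0.15  -0.989]
 [-1.     0.01   0.011]]
[ 0.0982 -0.0056  0.0064]
[[254.10994919 233.09936414]
 [248.22816109 234.71312442]
 [248.20753893 320.69424134]]
```

View pics/w3.png

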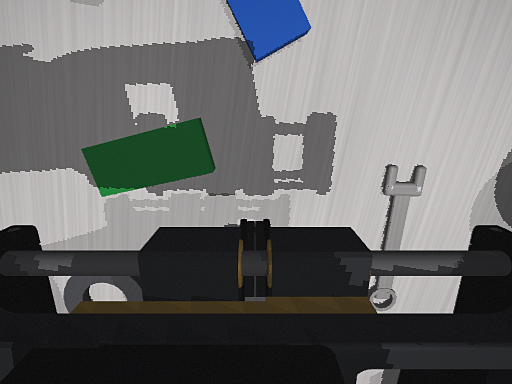

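The camera looks backwards past the fingers: the clear bench and the green wedge at (150,155) are behind, and the dark wedge is hidden. The fingers are lined up, so I descend.

```bash
python3 -m inch '[[[3,-0.4,0,0,0],[3,0,0,0,0],[2.5,0,0,0,0],[0.8,0,0,0,0],[0,0,0,0,0],[0,0,0,0,0]]]'; python3 - <<'E'
from h import *
a=camera("scene");cv2.imwrite("pics/s5.png",cv2.resize(a[100:230,200:360],None,fx=4,fy=4,interpolation=cv2.INTER_CUBIC)[:,:,::-1])
E
```

```text
time: 6.5
position: [0.5399, 0.2891, 0.0239]
tool_rot: [0.464, 0.528, -0.461, 0.541]
ft_force: [0.2, -0.2, -0.1]
grip_width: 0.0004
```

View pics/s5.png

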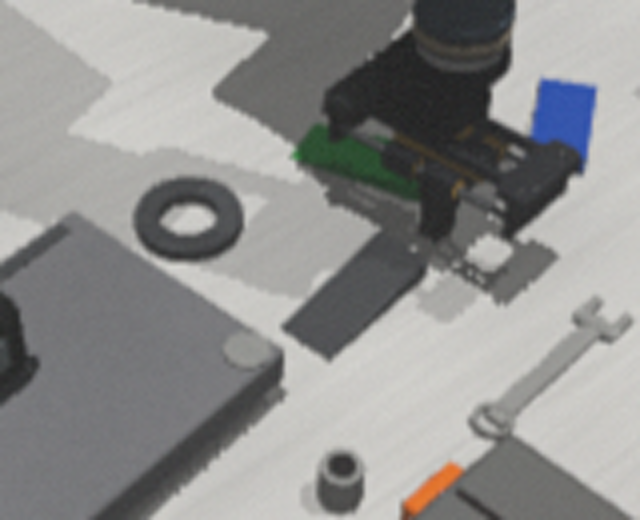

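The fingers at crop (435,237) sit just behind the wedge back, centred at (403,250), but about 5–8 mm to the +x side. I shift over, go lower, and push.

```bash
python3 -m inch '[[[0.3,-0.5,0,0,0],[0.3,0,0,0,0],[0,0,0,0,0]]]'; python3 -m inch '[[[0,0,0.6,0,0],[0,0,0.5,0,0],[0,0,0.5,0,0],[0,0,0.5,0,0],[0,0,0,0,0]]]'
```

```text
time: 6.8
position: [0.5377, 0.2881, 0.0214]
tool_rot: [0.467, 0.526, -0.459, 0.542]
ft_force: [0.3, 0.2, -0.3]
grip_width: 0.0005
time: 7.22
position: [0.5422, 0.266, 0.0243]
tool_rot: [0.468, 0.525, -0.458, 0.544]
ft_force: [-1.1, -0.0, 0.1]
grip_width: 0.0005
```

```bash
python3 -m inch '[[[0.5,-0.2,-0.2,0,0],[0.4,-0.2,0,0,0],[0,0,0,0,0]]]'; python3 -m inch '[[[0,0,0.8,0,0],[0,0,0.8,0,0],[0,0,0.8,0,0],[0.1,0,0.8,0,0]]]'
```

```text
time: 7.47
position: [0.5385, 0.2668, 0.0147]
tool_rot: [0.469, 0.525, -0.458, 0.543]
ft_force: [-0.4, 1.1, 0.2]
grip_width: 0.0003
time: 7.8
position: [0.5432, 0.2369, 0.0141]
tool_rot: [0.47, 0.526, -0.456, 0.543]
ft_force: [-0.0, 4.7, 3.3]
grip_width: 0.0002
```

```bash
python3 -m inch '[[[-0.1,0,0.6,0,0],[-0.1,0,0.6,0,0],[0,0,0.6,0,0],[0,0,0.6,0,0],[0,0,0.6,0,0],[0,0,0.6,0,0]]]'; python3 - <<'E'
from h import *
a=camera("scene");cv2.imwrite("pics/s6.png",cv2.resize(a[100:230,200:360],None,fx=4,fy=4,interpolation=cv2.INTER_CUBIC)[:,:,::-1])
E
```

```text
time: 8.3
position: [0.5481, 0.1951, 0.0158]
tool_rot: [0.469, 0.526, -0.457, 0.543]
ft_force: [-0.6, 1.8, -0.5]
grip_width: 0.0002
```

View pics/s6.png

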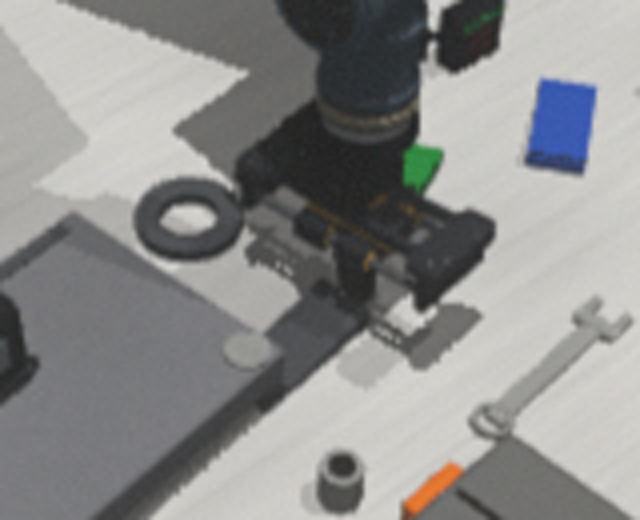

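The wedge is going under straight: its +x tip corner, at about (268,410), is in line with the base's +x side, as it should be with the foot 25 mm inside. I continue in finer steps, watching the force.

```bash
python3 -m inch '[[[0,0,0.4,0,0],[0,0,0.4,0,0],[0,0,0.3,0,0]]]';  python3 -m inch '[[[0,0,0.25,0,0],[0,0,0.25,0,0]]]'
```

```text
time: 8.6
position: [0.5499, 0.1819, 0.0159]
tool_rot: [0.469, 0.525, -0.458, 0.543]
ft_force: [-0.1, 1.7, -0.8]
grip_width: 0.0005
time: 8.77
position: [0.5506, 0.1765, 0.0158]
tool_rot: [0.469, 0.525, -0.458, 0.542]
ft_force: [-0.3, 2.7, -0.3]
grip_width: 0.0006
```

```bash
for k in 1; do python3 -m inch '[[[0,0,0.2,0,0],[0,0,0.2,0,0]]]'; done;  python3 -m inch '[[[0,0,0.2,0,0],[0,0,0.15,0,0]]]'
```

```text
time: 8.93
position: [0.5511, 0.1723, 0.0158]
tool_rot: [0.469, 0.526, -0.458, 0.542]
ft_force: [-1.4, 2.9, -0.8]
grip_width: 0.0
time: 9.1
position: [0.5513, 0.1701, 0.0159]
tool_rot: [0.47, 0.526, -0.457, 0.541]
ft_force: [-0.6, 7.1, -0.5]
grip_width: 0.0003
```

```bash
python3 -m inch '[[[0,0,0.15,0,0],[0,0,0.15,0,0]]]'; python3 - <<'E'
from h import *
print(robot.get_obs()["position"],robot.get_obs()["ft_force"])
a=camera("scene");cv2.imwrite("pics/s7.png",cv2.resize(a[140:230,200:310],None,fx=6,fy=6,interpolation=cv2.INTER_CUBIC)[:,:,::-1])
cv2.imwrite("pics/scene7.png",a[:,:,::-1]);a=camera("side");cv2.imwrite("pics/side7.png",a[:,:,::-1])
E
```

```text
time: 9.27
position: [0.5513, 0.1695, 0.0159]
tool_rot: [0.472, 0.526, -0.457, 0.54]
ft_force: [-1.0, 8.0, -0.6]
grip_width: 0.0009
[0.55131436 0.1695279  0.01592874] [-0.97077374  7.95975241 -0.56363467]
```

View pics/s7.png

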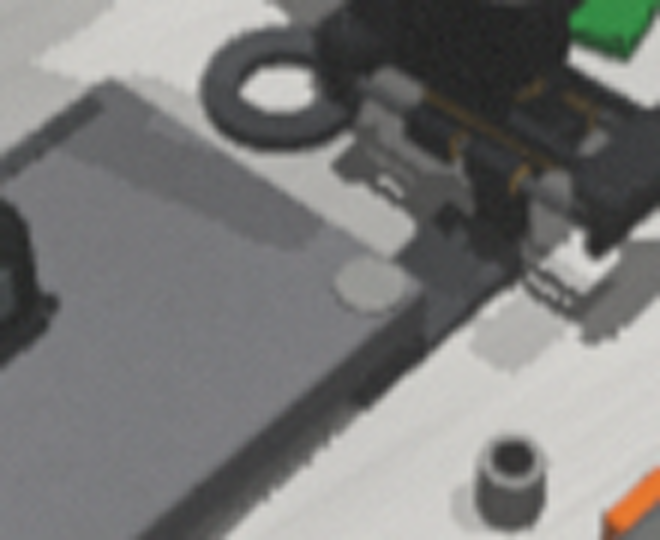

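The wedge is under the corner, its +x tip corner showing at crop (365,400), and the force has risen from about 2.5 N to 8 N with almost no motion. I check the tip position, the base level and the base shift.

```bash
python3 - <<'E'
from h import *
up=lambda m:cv2.resize(m,None,fx=4,fy=4,interpolation=cv2.INTER_CUBIC)
for x,y,r in[("side.png","side7.png",(190,230,228,272)),("scene.png","scene7.png",(157,172,170,195)),("scene.png","scene7.png",(205,245,195,235)),("scene.png","scene7.png",(180,195,255,270))]:
    p,q=[cv2.imread("pics/"+f,0).astype(np.float32) for f in(x,y)]
    t=p[r[0]:r[1],r[2]:r[3]];s=q[r[0]-8:r[1]+8,r[2]-8:r[3]+8]
    m=cv2.matchTemplate(up(s),up(t),cv2.TM_CCOEFF_NORMED);_,v,_,l=cv2.minMaxLoc(m);print(v,np.array(l)/4-8)
print("tip right",ray("scene",(260.5,206.3),.002))
print("pad",ray("scene",(200+368/6-.4,140+284/6-.4),.06),"pad start",ray("scene",(262.1,187.1),.06))
E
```

```text
0.9515327215194702 [0.   0.25]
0.9814539551734924 [-0.5  -0.25]
0.9939586520195007 [-0.25  0.  ]
0.8790796399116516 [-6.25  5.75]
tip right [0.58936694 0.04486556 0.002     ]
pad [0.57116347 0.0616583  0.06      ] pad start [0.57376882 0.06381893 0.06      ]
```

Laser and base are within about 0.5 px of the start, so the base is level and has not been shoved. The wedge tip is about 16 mm past the foot, which makes it about 4.4 mm thick there, in line with the gap. I retreat and go to the spot for the firm press.

```bash
python3 -m inch '[[[0,0,-1,0,0],[0,0,-2,0,0],[-3,0,0,0,0],[-3,0,0,0,0],[-3,0,0,0,0],[0,0,0,0,0],[0,0,0,0,0]]]'; python3 -m inch '[[[0,0.3,3.3,0,0],[0,0.3,3.3,0,0],[0,0.3,3.3,0,0],[0,0.2,2,0,0],[0,0,0,0,0],[0,0,0,0,0]]]'
```

```text
time: 9.95
position: [0.543, 0.2003, 0.1067]
tool_rot: [0.467, 0.527, -0.459, 0.541]
ft_force: [-0.5, -0.5, -1.1]
grip_width: 0.0006
time: 10.45
position: [0.5709, 0.081, 0.105]
tool_rot: [0.465, 0.529, -0.458, 0.543]
ft_force: [0.1, -0.9, 0.4]
grip_width: 0.0004
```

```bash
python3 -m inch '[[[0.5,0.4,1.6,0,0],[1,0,0,0,0],[1,0,0,0,0],[0,0,0,0,0],[0,0,0,0,0]]]'
```

```text
time: 10.87
position: [0.5741, 0.0696, 0.0753]
tool_rot: [0.463, 0.532, -0.459, 0.541]
ft_force: [0.4, 0.1, -0.2]
grip_width: 0.0007
```

```bash
python3 -m inch '[[[0,0,0.6,0,0],[0.2,0,0,0,0],[0.15,0,0,0,0]]]'; python3 -m inch '[[[0.15,0,0,0,0],[0.15,0,0,0,0]]]'
```

```text
time: 11.12
position: [0.5737, 0.0658, 0.0711]
tool_rot: [0.461, 0.533, -0.458, 0.541]
ft_force: [-0.4, -0.2, 2.8]
grip_width: 0.0005
time: 11.28
position: [0.5738, 0.0659, 0.0708]
tool_rot: [0.461, 0.533, -0.458, 0.542]
ft_force: [-2.3, -1.0, 11.9]
grip_width: 0.0003
```

```bash
python3 -m inch '[[[0.17,0,0,0,0],[0.17,0,0,0,0],[0.17,0,0,0,0]]]'; python3 -m inch '[[[0.17,0,0,0,0],[0.17,0,0,0,0],[0.17,0,0,0,0]]]';  python3 -m inch '[[[0.17,0,0,0,0],[0.17,0,0,0,0],[0.17,0,0,0,0]]]'
```

```text
time: 11.53
position: [0.5737, 0.0659, 0.0709]
tool_rot: [0.461, 0.533, -0.457, 0.543]
ft_force: [-2.5, -0.1, 10.3]
grip_width: 0.0003
time: 11.78
position: [0.5737, 0.0659, 0.0709]
tool_rot: [0.461, 0.532, -0.457, 0.544]
ft_force: [-2.4, -1.0, 10.1]
grip_width: 0.0004
time: 12.03
position: [0.5737, 0.0659, 0.0709]
tool_rot: [0.461, 0.531, -0.457, 0.545]
ft_force: [-2.1, -0.2, 9.4]
grip_width: 0.0007
```

```bash
python3 -m inch '[[[0.25,0,0,0,0],[0.25,0,0,0,0],[0.25,0,0,0,0],[0.25,0,0,0,0]]]'; python3 -m inch '[[[0.25,0,0,0,0],[0.25,0,0,0,0],[0.25,0,0,0,0],[0.25,0,0,0,0]]]'; python3 - <<'E'
from h import *
a=camera("scene");cv2.imwrite("pics/scene8.png",a[:,:,::-1]);a=camera("side");cv2.imwrite("pics/side8.png",a[:,:,::-1])
up=lambda m:cv2.resize(m,None,fx=4,fy=4,interpolation=cv2.INTER_CUBIC)
for x,y,r in[("side.png","side8.png",(190,230,228,272)),("scene.png","scene8.png",(157,172,170,195)),("scene7.png","scene8.png",(157,172,170,195))]:
    p,q=[cv2.imread("pics/"+f,0).astype(np.float32) for f in(x,y)]
    t=p[r[0]:r[1],r[2]:r[3]];s=q[r[0]-8:r[1]+8,r[2]-8:r[3]+8]
    m=cv2.matchTemplate(up(s),up(t),cv2.TM_CCOEFF_NORMED);_,v,_,l=cv2.minMaxLoc(m);print(v,np.array(l)/4-8)
E
```

```text
time: 12.37
position: [0.5737, 0.0659, 0.0708]
tool_rot: [0.461, 0.531, -0.456, 0.546]
ft_force: [-4.0, -0.5, 14.8]
grip_width: 0.0008
time: 12.7
position: [0.5737, 0.066, 0.0708]
tool_rot: [0.461, 0.529, -0.455, 0.548]
ft_force: [-3.8, 0.3, 14.2]
grip_width: 0.0005
0.840019166469574 [0.   0.25]
0.977678656578064 [-0.5  -0.25]
0.9787911176681519 [0. 0.]
```

Under 14–15 N the spot stays at z = 0.0708, against 0.0655 before, and the laser hasn't moved. Now I let go, move clear and take one last look.

```bash
python3 -m inch '[[[-1,0,0,0,0],[-3,0,0,0,0],[-3,0,0,0,0],[-3,0,0,0,0],[0,0,-3.5,0,0],[0,0,-3.5,0,0],[0,0,-3.5,0,0],[0,0,-3.5,0,0]]]'; python3 -m inch '[[[0,0,-3.5,0,0],[0,0,-3.5,0,0],[0,0,-3,0,0],[0,0,0,0,0],[0,0,0,0,0]]]'; python3 - <<'E'
from h import *
a=camera("scene");cv2.imwrite("pics/s9.png",cv2.resize(a[120:250,150:350],None,fx=4,fy=4,interpolation=cv2.INTER_CUBIC)[:,:,::-1])
print(robot.get_obs()["ft_force"])
E
```

```text
time: 13.47
position: [0.554, 0.2031, 0.1807]
tool_rot: [0.467, 0.523, -0.456, 0.549]
ft_force: [0.8, -0.3, -0.1]
grip_width: 0.0009
time: 13.88
position: [0.5368, 0.3146, 0.183]
tool_rot: [0.469, 0.524, -0.45, 0.551]
ft_force: [0.5, 0.2, -0.3]
grip_width: 0.0004
[0.54532774 0.23901264 0.71997858]
```

View pics/s9.png

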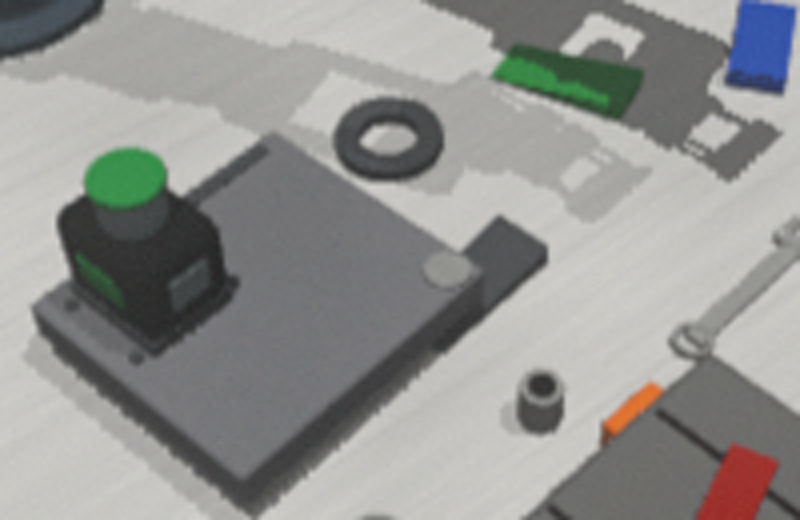

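The wedge lies flat under the loose corner, back at crop (500–547,215–265). The base is where it was, with corners at (272,133) and (482,280), and nothing else has moved. I hand in.

```bash
python3 -c "
from rig import robot
print(robot.hand_in())"
```

```text
the job is handed in; nothing more can be done
None
```

I pressed the loose corner, pushed the dark wedge under the short foot until it was snug, then pressed the spot firmly. I handed the job in at about 14 s of the 72 s; no verdict is reported.

- **First press:** The corner went down about 5 mm to a hard stop at 14–18 N. The laser's shift in the images fits a tilt of about 0.03 rad. I took no picture after letting go, so the corner's return was first seen in the later checks.
- **Wedge:** It slid at 2–3 N. The force then rose to about 8 N with almost no further motion, and I stopped there. The tip is about 16 mm past the foot, where the wedge is about 4.4 mm thick. That fits the gap from the tilt (about 4 mm); the fingertip travel suggested slightly more (about 5 mm).
- **Firm press:** I held 9–15 N for over 1 s, the last 0.7 s or so at about 14–15 N. The spot stayed at its level height, and the laser moved no more than 0.5 px from the start, so the corner no longer gives.
- **Last view:** The wedge lies flat under the corner and the robot is clear. The base is within about 3 mm of its start, and nothing else in that view has moved.

Two limits on the measurements: the base came out 3–4% small in the images, and the foot itself was never seen directly. The snug fit therefore rests on the force rise and the firm press.

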